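Lock the strainer pod and seat its keyed cell

TASK

Get the strainer pod ready for the next batch of filling: first swing the blue latch shut until it rests fully in its catch. Then grip the red knurled strainer cell, press it down and turn it until its hidden keyways drop over the pins (less than a quarter turn clockwise, seen from above), push it fully home against the sprung seal, and finish while still holding it pushed home: do not let go. Keep the latch shut and leave the moulds and the other things on the table alone.

Things in the scene. Friction and masses are not known exactly. Their poses are not given: they have to be found in the camera images.
- head: aluminium plate 170 (x) x 310 (y) x 12 mm, fixed; carries the steel strainer pod (88 mm across at its foot, upright axis at x = 0, y = +65 mm of this frame) and, on its -y half, the blue swing latch. Origin: on the worktop (z = 0), 10 mm to the +y side of the plate's centre; z up
- seat (a point): on the pod's upright axis at its shoulder, 50 mm above the worktop. A plain spigot, 30 mm thick, stands up 19 mm from here inside the cell. Three 5 mm wide pins, evenly spaced round it and hidden under the cell, rise 8 mm above the shoulder, at an angle that cannot be seen or read
- collar: strainer cell, a round cap 56 mm high, steel below, red knurled grip on top with a white dot on its rim along +x. Origin: centre of its underside; z up. 0.13 to 0.25 kg. Loose over the spigot (1.3 mm clearance all round). Keyways off the pins: pressed down it stops with its origin 8 mm above seat. Keyways over the pins: it drops until its origin is level with seat (home)
- cell_grip (a point): on the cell's axis, 39 mm above its underside, halfway up the red grip: 57 mm in diameter, from 22 to 56 mm above the underside. From the start the cell must be turned clockwise seen from above by an unknown 0.4 to 1.3 rad for its three hidden keyways to meet the pins; it drops within about 0.1 rad either side of the true angle
- seal (a joint): black sprung rubber ring, 60 mm outside, round the pins under the cell: how far it is pressed down, m. 0 = fully up, its top (and the cell's underside) 11 mm above seat, as at the start; 0.011 = cell home. Pushes up with 4 N at 0, 8.5 N at 0.011: the cell springs back up if let go
- latch (a joint): blue swing latch, turns level about an upright pivot. 0 rad = closed: the bar lies along the head's -y in the dark C-shaped catch, against a firm stop. Grows as it opens, the bar swinging clockwise seen from above; at 1.57 rad it points along the head's -x; 1.7 rad is its limit. It stays where it is left (friction 0.05 N m)
- latch_peg (a point): on the axis of the latch's upright black peg handle, 14 mm in diameter, 80 mm out from the pivot; this point is 71 mm above the worktop, 18 mm below the peg's top; the peg rises from the bar, whose top is 33 mm above the worktop
- latch_hinge (a point): on the latch's upright pivot axis (x = 45, y = -35 mm of head), at the same height as latch_peg
- heart0: closed heart-shaped white mould with a red foot band, about 72 x 76 x 45 mm, on the dark tray. Origin: its underside's centre. Leave alone
- heart1: second heart-shaped mould on the dark tray, same size. Origin: its underside's centre. Leave alone
- heart2: heart-shaped mould standing to the left (+y side) of the plate, same size. Origin: its underside's centre. Leave alone
- heart3: heart-shaped mould standing beyond the plate, same size. Origin: its underside's centre. Leave alone
- gasket: spare black rubber sealing disc with a steel centre, 38 mm in diameter, 8 mm high, lying loose on the plate's robot side. Origin: its underside's centre. Leave alone
- jar: jar, 56 mm diameter, 85 mm high, green cap. Origin: its underside's centre. Leave alone
- spatula: spatula lying on the worktop. Leave alone
- can: closed can, 68 mm diameter, 100 mm high. Origin: its underside's centre. Leave alone
There are look-alikes about, which are no part of the job. There is more than one size of the collar; the one meant has the size given above.

How it is judged:
By the outcome, as a careful person would: the job done as asked, in the order asked, and still so for the second after the job is handed in, while the arm keeps its last pose, push and grip.
It also fails if it takes over 72 s, if anything falls off the work surface, if the arm or the gripper's body presses on something with over 40 N, if the wrist force passes 120 N, or if a joint passes its speed limit or range.

ROBOT

A 7-joint arm with a two-finger parallel gripper is mounted at the origin on the work surface. World frame = base frame: x ahead of the robot, y to its left, z up, the work surface at z = 0. Lengths are in mm, angles in degrees, forces in N, time in s.
With the tool pointing down it reaches from about 425 to 875 mm from the base axis. Payload 4.7 kg.
Tool frame: the origin (TCP) lies midway between the tips of the shut fingers; the grasp point (between the pads) lies 19 mm behind it; z points along the fingers, y is the line along which they close (so a half turn about z gives the same grasp; the last joint's range is limited). The gripper opens to 87 mm and grips with 3 to 60 N. Pads are 19 mm wide; open, the fingers measure 117 mm over their backs; the gripper's body (75 mm by 190 mm) begins 51 mm behind the grasp point.
Start: joints at [-63.363, 18.392, -4.016, 83.108, 1.295, 78.541, -3.26], TCP at [283.225, 585.072, 222.587] pointing down, gripper open.
Joint ranges: [-163.93, 163.93], [-17.29, 119.83], [-79.2, 71.16], [3.27, 140.29], [-89.18, 269.18], [5.43, 117.66], [-154.24, 154.24]. Speed limits (degrees/s): [147.25, 147.25, 180, 180, 180, 180, 180].

INTERFACE

Orientations are given as a 3x3 rotation matrix whose columns are the frame's x, y, z axes.
In Python, from workcell import bot gives the robot as it stands. The module is installed in compiled form; this text tells all that it offers.
- The arm moves only by the shell command python3 -m jog 'ROWS' [FORCE]. ROWS is text: rows parted by semicolons, each of 7 numbers parted by spaces: the opening, from 0 (shut) to 1 (fully open), then the shift along the tool's x, y, z scaled (see below), then the turn, a rotation vector about the tool's x, y, z scaled (see below). In form: jaw dx dy dz ax ay az; .... A call has exactly 8 rows; each row shifts and turns the commanded pose from where the row before left it, along the tool's axes as they then stand; what a row does not reach is not made up. The controller multiplies each number of a shift by 0.2 m and each number of a turn by 90 degrees. A row lasts 1/12 s, in which the tool goes at most 41.7 mm and 7.16 degrees, less where a joint would pass 70% of its speed; a pose out of reach is approached as far as the arm can. A call with a number of a shift or a turn outside -1 to 1 is refused whole. A call with a gripper value outside its range is refused whole. The fingers move at their own pace and stop on an object; FORCE is the grip in N (left out, the last holds). Time passes only in rows, so rows that do not move let the fingers close, or fill a call up. It gives the time, the measured TCP pose, the force, the opening and the grip force at its end, in the units of the state.
- bot.read_state(): the state, without advancing time (a new reading comes with each control period).
- bot.read_camera(name): name is "scene" or "top"; returns a dict with "img" (400x640x3 uint8, red, green, blue), "z_map" (400x640 float32, mm along the optical axis (not along the pixel's ray), 0 where there is no reading), "intrinsics" (3x3 intrinsics, pixels), "D" ([k1, k2, p1, p2, k3] as OpenCV has them; the pictures are not rectified), "extrinsics" (4x4, takes a point from world to camera coordinates). Camera axes: x right, y down, z forward; pixel columns grow to the right and rows downward; lengths in mm; the calibration is good to about 2 mm. A picture is of the moment at which its call begins.
- bot.close_job(): hands the job in; it is judged then, once.
Trained networks look in a picture, given as the dict that the camera call returned (one of the last four; its "shot" number tells which), for a name from the list of things; names that differ only in an ending like _2 or _b are one class to them, and where a whole thing is asked for, a point or a joint stands for the part that bears it (a point fixed in the world has none). Each returns a list of dicts, best first, with "confidence" (0 to 1); they miss things now and then, are a little off and sometimes report something else, mostly with a low value. They report only what shows in the picture. A call takes as long as a camera call. They do not tell look-alikes from the thing itself.
- bot.silhouettes(picture, target): "mask" (400x640 bool, what is visible of it) and "at" ([column, row] in pixels, amid what is visible of it).
The state is a dict: "time": time; "joints": joint angles; "dq": joint speeds; "joint_efforts": joint torques, N m; "ee_pos": TCP position; "orientation": TCP orientation; "force": force on the tool from outside, world axes, zero at the start; "ft_torque": the same for the moment, N m; "grip_width": opening from 0.0 (shut) to 1.0 (fully open); "finger_force": force on a finger pad.
Only numpy, scipy, OpenCV 4.12 (cv2) and the standard library are available. Lean on these libraries where they do the work, as an engineer would, in place of code of your own. Each camera call takes 0.05 s, during which the arm holds its last target. There are 200 camera calls.

## Working session

There is one attempt and no reset: what is moved stays moved. The work goes in short steps, Python scripts to look and compute and a shell command to move; the robot and the scene stay as the last step left them, time stands still between calls to the robot, and variables do not carry over. Pictures are saved under pics/ and viewed, at most 10 in all, crops included, and the job is handed in when it is done.

```bash
mkdir -p pics
cat > h.py <<'E'
import numpy as np, cv2
from workcell import bot
def pts(p, mask):
    v,u=np.nonzero(mask&(p["z_map"]>0)); z=p["z_map"][v,u]
    n=cv2.undistortPoints(np.stack([u,v],1).astype(np.float64)[:,None],np.array(p["intrinsics"]),np.array(p["D"]))[:,0]
    c=np.c_[n*z[:,None],z]; T=np.array(p["extrinsics"])
    return (c-T[:3,3])@T[:3,:3]
E
python3 - <<'E'
from h import *
s=bot.read_state();print({k:np.round(v,3).tolist() for k,v in s.items()})
for n in["scene","top"]:
    p=bot.read_camera(n);cv2.imwrite(f"pics/{n}0.png",p["img"][:,:,::-1])
    for t in["head","collar","latch","latch_peg","seal","gasket"]:
        for d in bot.silhouettes(p,t)[:3]:
            P=pts(p,d["mask"]); 
            if len(P)<5: continue
            print(n,t,round(d["confidence"],2),np.round(d["at"]),len(P),"med",np.median(P,0).round(),"p2",np.percentile(P,2,axis=0).round(),"p98",np.percentile(P,98,axis=0).round())
E
```

```text
{'time': 0.0, 'joints': [-63.363, 18.439, -4.017, 83.175, 1.295, 78.54, -3.259], 'dq': [0.103, 0.044, -0.088, -0.008, 0.14, 0.068, -0.01], 'joint_efforts': [-0.0, -49.13, -0.404, -31.252, -0.064, 0.044, 0.0], 'ee_pos': [282.991, 584.545, 221.453], 'orientation': [[-0.9, 0.436, -0.001], [0.436, 0.9, -0.002], [-0.0, -0.002, -1.0]], 'force': [-0.643, 0.281, 0.724], 'ft_torque': [0.027, 0.038, 0.034], 'finger_force': 0.0, 'grip_width': 1.0}
scene head 0.61 [312. 232.] 4066 med [607. -32.  15.] p2 [ 508. -176.    8.] p98 [675. 118.  60.]
scene head 0.2 [339. 215.] 569 med [592.  49. 108.] p2 [554.  18.  65.] p98 [605.  69. 121.]
scene collar 0.67 [337. 214.] 590 med [591.  48. 108.] p2 [512.  -5.  14.] p98 [605.  69. 121.]
scene collar 0.6 [386. 204.] 869 med [421. 109.  62.] p2 [365.  67.   3.] p98 [436. 139.  81.]
scene latch 0.85 [307. 221.] 320 med [573. -68.  36.] p2 [ 484. -139.    3.] p98 [643. -44.  91.]
scene latch_peg 0.56 [304. 218.] 262 med [575. -67.  36.] p2 [531. -94.  14.] p98 [642. -43.  89.]
scene seal 0.74 [304. 220.] 254 med [579. -66.  36.] p2 [538. -78.  29.] p98 [64
[... 655 characters left out ...]
0.  61. 121.]
top collar 0.75 [304. 237.] 179 med [424.   9.  39.] p2 [405.  -9.  -1.] p98 [441.  29.  44.]
top latch 0.76 [332. 178.] 295 med [589. -69.  33.] p2 [533. -86.  11.] p98 [641. -48.  89.]
top latch 0.25 [408. 141.] 360 med [ 696. -292.   82.] p2 [ 675. -316.   22.] p98 [ 720. -272.   88.]
top latch_peg 0.72 [328. 179.] 222 med [591. -69.  33.] p2 [533. -85.  28.] p98 [637. -49.  89.]
top latch_peg 0.61 [461. 228.] 453 med [ 457. -441.   49.] p2 [ 423. -474.   13.] p98 [ 480. -405.   55.]
top latch_peg 0.43 [323. 183.] 5528 med [584. -49.  12.] p2 [ 499. -183.    6.] p98 [669. 111.  43.]
top gasket 0.65 [285. 207.] 144 med [515.  54.  20.] p2 [498.  36.  10.] p98 [533.  71.  24.]
```

View pics/scene0.png

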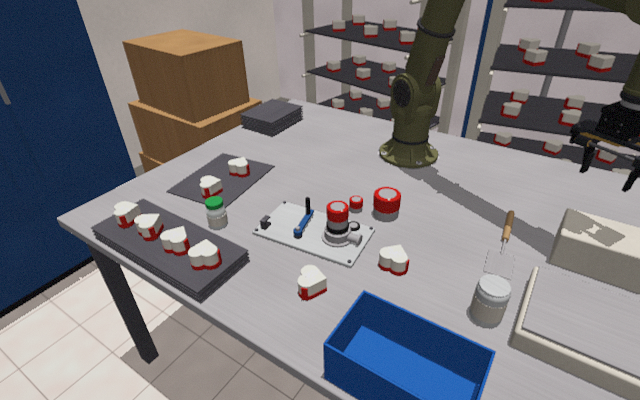

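View pics/top0.png

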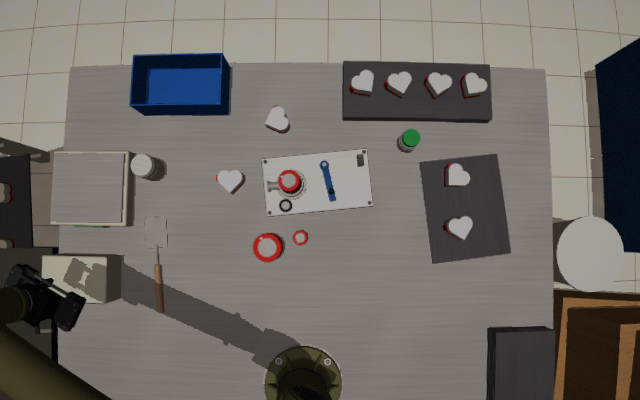

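Both views show the plate around top-image (318,183) with the cell on the pod at (290,181). The latch bar runs from its pivot at (324,163) toward the robot at (332,198), and the catch is at (361,160). The collar look-alikes are at (268,247) and (300,237), off the plate.

Run:
```python
from h import *
from scipy.optimize import least_squares
for n in["top","scene"]:
    p=bot.read_camera(n)
    P=pts(p,np.ones((400,640),bool)); v,u=np.nonzero(p["z_map"]>0); C=p["img"][v,u].astype(int)
    loc=(abs(P[:,0]-585)<130)&(abs(P[:,1]+30)<200)
    m=loc&(P[:,2]>7)&(P[:,2]<17)
    # keep largest component
    I=np.zeros((400,640),np.uint8);I[v[m],u[m]]=1
    k,L,S,_=cv2.connectedComponentsWithStats(I);b=1+np.argmax(S[1:,4]);m&=L[v,u]==b
    r=cv2.minAreaRect(P[m][:,:2].astype(np.float32));print(n,"plate",r,np.median(P[m][:,2]))
    t=loc&(P[:,2]>112)&(P[:,2]<128)&(P[:,1]>0)
    print(" top of cell",t.sum(),cv2.minEnclosingCircle(P[t][:,:2].astype(np.float32)),np.median(P[t],0),P[t].min(0),P[t].max(0))
    q=loc&(P[:,2]>45)&(P[:,2]<100)&(P[:,1]<0)&(P[:,1]>-130)
    print(" peg",q.sum(),P[q].round().tolist()[:30])
    bl=loc&(C[:,2]>C[:,0]+40)&(P[:,2]>22)&(P[:,2]<42)
    B=P[bl];print(" bar",len(B),B[np.argmax(B[:,0])].round(),B[np.argmin(B[:,0])].round(),np.median(B,0).round(),cv2.fitLine(B[:,:2].astype(np.float32),2,0,.01,.01).ravel())
    d=loc&(P[:,1]<-100)&(C.sum(1)<150)&(P[:,2]>14); print(" catch",np.median(P[d],0).round(), P[d].min(0).round(),P[d].max(0).round())
    img=p["img"]; 
    c=img[130:235,240:400] if n=="top" else img[180:280,240:400]
    cv2.imwrite(f"pics/{n}1.png",cv2.resize(c,None,fx=5,fy=5,interpolation=cv2.INTER_CUBIC)[:,:,::-1])
```

```text
top plate ((582.8651123046875, -36.20213317871094), (172.322265625, 310.2293395996094), 6.183165073394775) 11.633339309448024
 top of cell 363 ((575.4486694335938, 38.59568786621094), 29.252817153930664) [575.98645811  38.65895548 116.88060315] [547.25936086   9.62928007 112.1689448 ] [603.65532025  65.79829853 123.57746379]
 peg 27 [[631.0, -57.0, 46.0], [625.0, -57.0, 45.0], [558.0, -73.0, 90.0], [559.0, -76.0, 86.0], [559.0, -79.0, 86.0], [556.0, -71.0, 89.0], [556.0, -74.0, 88.0], [556.0, -76.0, 90.0], [556.0, -79.0, 91.0], [556.0, -82.0, 88.0], [553.0, -71.0, 92.0], [553.0, -73.0, 92.0], [553.0, -76.0, 87.0], [553.0, -79.0, 91.0], [553.0, -82.0, 86.0], [551.0, -71.0, 85.0], [550.0, -74.0, 89.0], [551.0, -76.0, 86.0], [550.0, -79.0, 90.0], [551.0, -82.0, 87.0], [548.0, -71.0, 81.0], [547.0, -73.0, 90.0], [548.0, -76.0, 88.0], [548.0, -79.0, 86.0], [548.0, -72.0, 51.0], [547.0, -74.0, 69.0], [547.0, -77.0, 67.0]]
 bar 181 [642. -51.  33.] [530. -78.  37.] [589. -66.  33.] [ 9.6760684e-01  2.5246176e-01  5.8677960e+02 -6.7723389e+01]
 catch [ 633. -162.   38.] [ 632. -168.   18.] [
[... 511 characters left out ...]
1.0], [557.0, -75.0, 90.0], [555.0, -72.0, 90.0], [554.0, -69.0, 91.0], [552.0, -68.0, 90.0], [560.0, -76.0, 89.0], [561.0, -72.0, 90.0], [558.0, -70.0, 89.0], [553.0, -71.0, 86.0], [550.0, -69.0, 85.0], [560.0, -77.0, 84.0], [559.0, -74.0, 85.0], [559.0, -70.0, 87.0], [556.0, -69.0, 85.0], [550.0, -69.0, 81.0], [560.0, -76.0, 81.0], [559.0, -73.0, 82.0], [557.0, -71.0, 82.0], [555.0, -70.0, 81.0], [554.0, -67.0, 81.0], [559.0, -77.0, 77.0], [561.0, -72.0, 80.0], [560.0, -70.0, 80.0], [558.0, -68.0, 80.0]]
 bar 147 [645. -49.  32.] [529. -72.  32.] [597. -61.  35.] [ 9.7214192e-01  2.3439290e-01  5.9596698e+02 -5.9614445e+01]
 catch [ 659. -153.   25.] [ 632. -165.   15.] [ 662. -148.   41.]
```

View pics/top1.png

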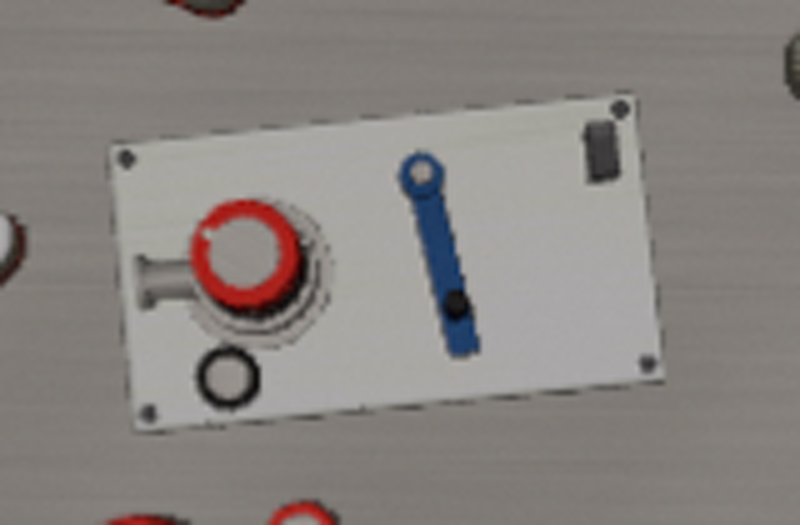

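View pics/scene1.png

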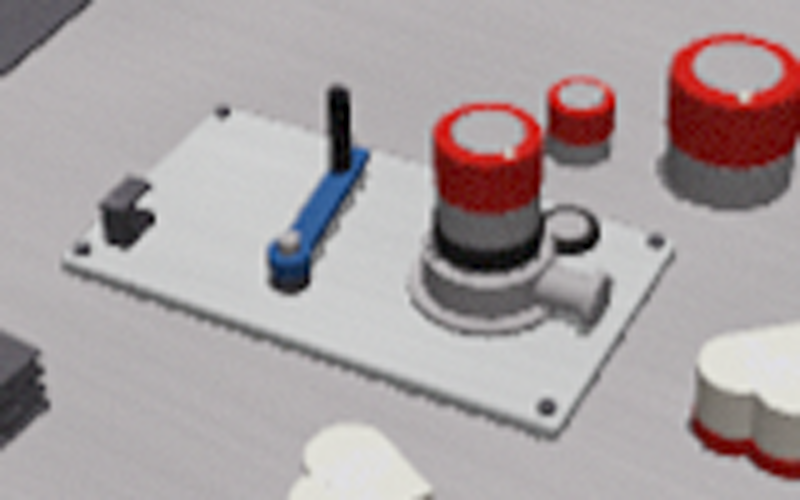

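The close-ups fit the stated geometry: a yaw of about 6°, the pivot at (631,-55.5), and the peg at (553.5,-75.5), 80 mm out. The latch reads about 1.43 rad open. The cell axis is near (576,39.3). First I'll turn the tool.

```bash
cat > to.py <<'E'
import sys; from h import *
def to(*t):
    s=bot.read_state();R=np.array(s["orientation"]);d=np.array(t,float)-s["ee_pos"]
    print("t",round(s["time"],2),"pos",np.round(s["ee_pos"],1),"j",np.round(s["joints"]),"F",np.round(s["force"],1),"yang",np.degrees(np.arctan2(R[1,1],R[0,1])).round(1),"grip",round(s["grip_width"],3),round(s["finger_force"],1))
    print("shift units",(R.T@d/200).round(4),"tilt",R[:,2].round(3))
if __name__=="__main__": to(*map(float,sys.argv[1:]))
E
python3 -m jog '1 0 0 0 0 0 0.0757;1 0 0 0 0 0 0.0757;1 0 0 0 0 0 0.0757;1 0 0 0 0 0 0.0757;1 0 0 0 0 0 0.0757;1 0 0 0 0 0 0.0757;1 0 0 0 0 0 0.0757;1 0 0 0 0 0 0.0757' 20
python3 -m jog '1 0 0 0 0 0 0.0757;1 0 0 0 0 0 0.0757;1 0 0 0 0 0 0.0757;1 0 0 0 0 0 0.0757;1 0 0 0 0 0 0.0757;1 0 0 0 0 0 0.0757;1 0 0 0 0 0 0.0757;1 0 0 0 0 0 0.0757'
python3 to.py 553.5 -75.5 200
```

```text
time: 1.47
ee_pos: [283.2, 585.1, 222.6]
orientation: [[-0.162, 0.987, 0.0], [0.987, 0.162, 0.0], [0.0, 0.0, -1.0]]
force: [0.0, -0.6, -0.0]
grip_width: 0.999
finger_force: 0.0
time: 2.13
ee_pos: [283.2, 585.1, 222.6]
orientation: [[0.709, 0.705, 0.0], [0.705, -0.709, 0.0], [0.0, -0.0, -1.0]]
force: [-0.6, 0.2, 1.0]
grip_width: 0.996
finger_force: 0.0
t 2.13 pos [283.2 585.1 222.6] j [ -74.   18.   10.   84.   -3.   78. -109.] F [-0.6  0.2  1. ] yang -45.2 grip 0.996 0.0
shift units [-1.3701  3.2954  0.1128] tilt [ 0.  0. -1.]
```

```bash
python3 -m jog '1 -.0571 .1373 0 0 0 0;1 -.0571 .1373 0 0 0 0;1 -.0571 .1373 0 0 0 0;1 -.0571 .1373 0 0 0 0;1 -.0571 .1373 0 0 0 0;1 -.0571 .1373 0 0 0 0;1 -.0571 .1373 0 0 0 0;1 -.0571 .1373 0 0 0 0' >/dev/null
python3 -m jog '1 -.0571 .1373 0 0 0 0;1 -.0571 .1373 0 0 0 0;1 -.0571 .1373 0 0 0 0;1 -.0571 .1373 0 0 0 0;1 -.0571 .1373 0 0 0 0;1 -.0571 .1373 0 0 0 0;1 -.0571 .1373 0 0 0 0;1 -.0571 .1373 0 0 0 0' >/dev/null
python3 -m jog '1 -.0571 .1373 0 0 0 0;1 -.0571 .1373 0 0 0 0;1 -.0571 .1373 0 0 0 0;1 -.0571 .1373 0 0 0 0;1 -.0571 .1373 0 0 0 0;1 -.0571 .1373 0 0 0 0;1 -.0571 .1373 0 0 0 0;1 -.0571 .1373 0 0 0 0' >/dev/null
python3 to.py 553.5 -75.5 54
```

```text
t 4.13 pos [557.8 -75.2 222.9] j [-35.   9.  45.  97.  -7.  76. -34.] F [ 0.4 -0.1  0.1] yang -44.8 grip 0.998 0.0
shift units [-0.0172 -0.0143  0.8445] tilt [ 0.001  0.001 -1.   ]
```

```bash
python3 -m jog '1 -.01 -.01 .1 0 0 0;1 0 0 .14 0 0 0;1 0 0 .14 0 0 0;1 0 0 .14 0 0 0;1 0 0 .1 0 0 0;1 0 0 0 0 0 0;1 0 0 0 0 0 0;1 0 0 0 0 0 0' >/dev/null
python3 to.py 553.5 -75.5 54
```

```text
t 4.8 pos [555.6 -74.2 100. ] j [-33.  16.  43. 106. -12.  63. -30.] F [1.  0.1 0.6] yang -44.8 grip 1.001 0.0
shift units [-0.0123 -0.003   0.2301] tilt [ 0.002 -0.    -1.   ]
```

```bash
python3 -m jog '1 -.0123 -.003 .05 0 0 0;1 0 0 .06 0 0 0;1 0 0 .06 0 0 0;1 0 0 .05 0 0 0;.5 0 0 .01 0 0 0;.3 0 0 0 0 0 0;0 0 0 0 0 0 0;0 0 0 0 0 0 0' 20 >/dev/null
python3 -m jog '0 0 0 0 0 0 0;0 0 0 0 0 0 0;0 0 0 0 0 0 0;0 0 0 0 0 0 0;0 0 0 0 0 0 0;0 0 0 0 0 0 0;0 0 0 0 0 0 0;0 0 0 0 0 0 0' >/dev/null
python3 to.py 553.5 -75.5 54
python3 - <<'E'
import numpy as np
# arc waypoints from peg angle to closed; print tool-frame shift units for tool x at 45.2deg, y at -44.8
piv=np.array([631,-55.5]);a=np.radians(np.r_[np.linspace(194.5,276,17),278])
p=piv+80*np.c_[np.cos(a),np.sin(a)];d=np.diff(p,axis=0)/200
c,s=np.cos(np.radians(45.2)),np.sin(np.radians(45.2));print(p[0],np.c_[d@[c,s],d@[s,-c]].round(4).tolist())
E
```

```text
t 6.13 pos [552.5 -75.3  52.6] j [-31.  19.  42. 109. -15.  58. -27.] F [ 1.4 -1.  -0.1] yang -44.8 grip 0.175 0.7
shift units [ 0.0028  0.004  -0.0069] tilt [ 0.001 -0.    -1.   ]
[553.54818877 -75.53040032] [[-0.0168, 0.0313], [-0.0139, 0.0327], [-0.011, 0.0338], [-0.0079, 0.0347], [-0.0048, 0.0352], [-0.0017, 0.0355], [0.0015, 0.0355], [0.0046, 0.0352], [0.0078, 0.0347], [0.0108, 0.0339], [0.0138, 0.0328], [0.0166, 0.0314], [0.0193, 0.0298], [0.0219, 0.028], [0.0243, 0.0259], [0.0265, 0.0237], [0.011, 0.0086]]
```

```bash
python3 -m jog '0 -.0168 .0313 0 0 0 0;0 -.0139 .0327 0 0 0 0;0 -.011 .0338 0 0 0 0;0 -.0079 .0347 0 0 0 0;0 -.0048 .0352 0 0 0 0;0 -.0017 .0355 0 0 0 0;0 .0015 .0355 0 0 0 0;0 .0046 .0352 0 0 0 0'
python3 to.py 570 -107 54
python3 -m jog '0 .0078 .0347 0 0 0 0;0 .0108 .0339 0 0 0 0;0 .0138 .0328 0 0 0 0;0 .0166 .0314 0 0 0 0;0 .0193 .0298 0 0 0 0;0 .0219 .028 0 0 0 0;0 .0243 .0259 0 0 0 0;0 .0265 .0237 0 0 0 0'
python3 -m jog '0 .011 .0086 0 0 0 0;0 .01 .01 0 0 0 0;0 0 0 0 0 0 0;0 0 0 0 0 0 0;0 0 0 0 0 0 0;0 0 0 0 0 0 0;0 0 0 0 0 0 0;0 0 0 0 0 0 0'
python3 to.py 639.4 -135.1 54
```

```text
time: 6.8
ee_pos: [584.1, -122.0, 52.5]
orientation: [[0.705, 0.709, -0.001], [0.709, -0.705, -0.0], [-0.001, -0.001, -1.0]]
force: [-4.0, 1.2, 3.4]
grip_width: 0.151
finger_force: 20.0
t 6.8 pos [ 584.1 -122.    52.5] j [-25.  24.  41. 103. -18.  60. -21.] F [-4.   1.2  3.4] yang -44.9 grip 0.151 20.0
shift units [ 0.0033 -0.1029 -0.0072] tilt [-0.001 -0.    -1.   ]
time: 7.47
ee_pos: [638.9, -134.7, 52.6]
orientation: [[0.705, 0.709, 0.0], [0.709, -0.705, 0.0], [0.0, -0.0, -1.0]]
force: [-3.4, 1.0, 4.7]
grip_width: 0.153
finger_force: 20.0
time: 8.13
ee_pos: [641.7, -134.4, 52.6]
orientation: [[0.705, 0.709, -0.004], [0.709, -0.705, 0.001], [-0.002, -0.004, -1.0]]
force: [-8.9, 1.2, 8.3]
grip_width: 0.153
finger_force: 20.0
t 8.13 pos [ 641.7 -134.4   52.6] j [-20.  31.  40.  94. -22.  63. -20.] F [-8.9  1.2  8.3] yang -44.9 grip 0.153 20.0
shift units [-0.0107 -0.006  -0.0072] tilt [-0.004  0.001 -1.   ]
```

```bash
python3 -m jog '0 .012 .012 0 0 0 0;0 .01 .01 0 0 0 0;0 0 0 0 0 0 0;0 0 0 0 0 0 0;0 0 0 0 0 0 0;0 0 0 0 0 0 0;0 0 0 0 0 0 0;0 0 0 0 0 0 0'
python3 to.py 639.4 -135.1 54
python3 - <<'E'
from h import *
p=bot.read_camera("scene");c=p["img"][160:270,250:400]
cv2.imwrite("pics/s2.png",cv2.resize(c,None,fx=5,fy=5,interpolation=cv2.INTER_CUBIC)[:,:,::-1])
E
```

```text
time: 8.8
ee_pos: [642.0, -134.3, 52.1]
orientation: [[0.706, 0.708, -0.017], [0.708, -0.706, 0.004], [-0.009, -0.015, -1.0]]
force: [-23.5, 3.6, 18.8]
grip_width: 0.153
finger_force: 20.0
t 8.8 pos [ 642.  -134.3   52.1] j [-20.  32.  40.  93. -22.  64. -20.] F [-23.5   3.6  18.8] yang -45.0 grip 0.153 20.0
shift units [-0.0119 -0.0064 -0.0091] tilt [-0.017  0.004 -1.   ]
```

View pics/s2.png

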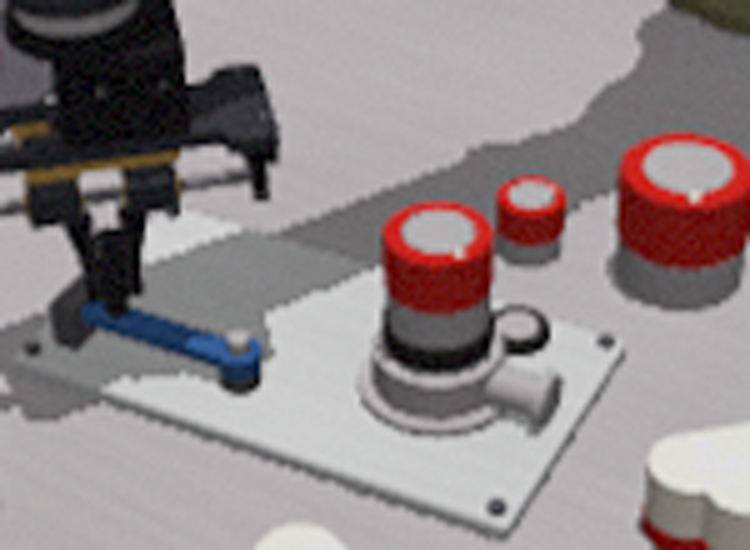

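The blue bar lies in the dark catch, near (80,310) in the crop, and the force rises with almost no motion, so it is against its stop. I'll ease off, open and rise.

```bash
python3 -m jog '0 -.008 -.008 0 0 0 0;0 -.008 -.008 0 0 0 0;0 0 0 0 0 0 0;.4 0 0 0 0 0 0;.6 0 0 0 0 0 0;1 0 0 0 0 0 0;1 0 0 0 0 0 0;1 0 0 0 0 0 0' >/dev/null
python3 -m jog '1 0 0 0 0 0 0;1 0 0 0 0 0 0;1 0 0 0 0 0 0;1 0 0 0 0 0 0;1 0 0 -.05 0 0 0;1 0 0 -.1 0 0 0;1 0 0 -.15 0 0 0;1 0 0 -.15 0 0 0' >/dev/null
python3 -m jog '1 0 0 -.1 0 0 0;1 0 0 0 0 0 0;1 0 0 0 0 0 0;1 0 0 0 0 0 0;1 0 0 0 0 0 0;1 0 0 0 0 0 0;1 0 0 0 0 0 0;1 0 0 0 0 0 0' >/dev/null
python3 to.py 576 39.3 155
```

```text
t 10.85 pos [ 645.  -134.5  161.8] j [-22.  26.  42.  88. -18.  74. -23.] F [0.7 0.4 0.2] yang -44.8 grip 1.003 0.0
shift units [ 0.3728 -0.8572  0.0344] tilt [-0.001 -0.    -1.   ]
```

```bash
python3 -m jog '1 .0466 -.1071 0 0 0 0;1 .0466 -.1071 0 0 0 0;1 .0466 -.1071 0 0 0 0;1 .0466 -.1071 0 0 0 0;1 .0466 -.1071 0 0 0 0;1 .0466 -.1071 0 0 0 0;1 .0466 -.1071 0 0 0 0;1 .0466 -.1071 0 0 0 0' >/dev/null
python3 -m jog '1 0 0 0 0 0 0;1 0 0 0 0 0 0;1 0 0 0 0 0 0;1 0 0 0 0 0 0;1 0 0 0 0 0 0;1 0 0 0 0 0 0;1 0 0 0 0 0 0;1 0 0 0 0 0 0' >/dev/null
python3 to.py 576 39.3 81
python3 - <<'E'
from h import *
p=bot.read_camera("top");c=p["img"][120:240,240:400]
P=pts(p,np.ones((400,640),bool)); v,u=np.nonzero(p["z_map"]>0); C=p["img"][v,u].astype(int)
bl=(abs(P[:,0]-600)<90)&(abs(P[:,1]+100)<90)&(C[:,2]>C[:,0]+40)&(P[:,2]>22)&(P[:,2]<42)
print(bl.sum(),cv2.fitLine(P[bl][:,:2].astype(np.float32),2,0,.01,.01).ravel())
q=(P[:,2]>55)&(P[:,2]<95)&(abs(P[:,0]-640)<30)&(abs(P[:,1]+135)<30);print(q.sum(),np.median(P[q],0))
p=bot.read_camera("scene")
P=pts(p,np.ones((400,640),bool))
q=(P[:,2]>55)&(P[:,2]<95)&(abs(P[:,0]-640)<30)&(abs(P[:,1]+135)<30);print(q.sum(),np.median(P[q],0))
E
```

```text
t 12.18 pos [576.6  38.6 162.5] j [-42.  14.  41. 100. -10.  70. -43.] F [ 0.2 -1.   0.8] yang -44.9 grip 1.0 0.0
shift units [ 4.000e-04 -4.400e-03  4.077e-01] tilt [ 0. -0. -1.]
167 [ 8.3294287e-02 -9.9652499e-01  6.3563214e+02 -1.0020982e+02]
30 [ 637.75678129 -135.29862155   85.94140104]
62 [ 643.43412771 -130.46520172   77.24674149]
```

Latch reads shut: its bar is aligned with the head's -y and the peg is at the closed position. Next I'll descend onto the cell.

```bash
python3 -m jog '1 0 0 .08 0 0 0;1 0 -.004 .1 0 0 0;1 0 0 .1 0 0 0;1 0 0 .08 0 0 0;1 0 0 .048 0 0 0;1 0 0 0 0 0 0;1 0 0 0 0 0 0;1 0 0 0 0 0 0' >/dev/null
python3 to.py 576 39.3 81
python3 -m jog '.7 0 0 0 0 0 0;.6 0 0 0 0 0 0;.5 0 0 0 0 0 0;0 0 0 0 0 0 0;0 0 0 0 0 0 0;0 0 0 0 0 0 0;0 0 0 0 0 0 0;0 0 0 0 0 0 0' 50 >/dev/null
python3 -m jog '0 0 0 0 0 0 0;0 0 0 0 0 0 0;0 0 0 0 0 0 0;0 0 0 0 0 0 0;0 0 0 0 0 0 0;0 0 0 0 0 0 0;0 0 0 0 0 0 0;0 0 0 0 0 0 0' >/dev/null
python3 to.py 576 39.3 81
```

```text
t 12.95 pos [576.8  39.7  82.1] j [-40.  19.  39. 104. -13.  62. -40.] F [-0.3 -0.3  0.1] yang -44.8 grip 1.0 0.0
shift units [-0.0043 -0.0012  0.0053] tilt [ 0.002  0.    -1.   ]
t 14.28 pos [576.1  39.6  81.1] j [-40.  19.  39. 104. -13.  61. -40.] F [ 1.4 -1.   2.3] yang -44.8 grip 0.639 50.0
shift units [-0.0016  0.0007  0.0004] tilt [ 0.001 -0.    -1.   ]
```

```bash
python3 -m jog '0 0 0 .01 0 0 0;0 0 0 .01 0 0 0;0 0 0 .01 0 0 0;0 0 0 .005 0 0 0;0 0 0 0 0 0 0;0 0 0 0 0 0 0;0 0 0 0 0 0 0;0 0 0 0 0 0 0' >/dev/null
python3 to.py 576 39.3 70
python3 -m jog '0 0 0 0 0 0 .03;0 0 0 0 0 0 .03;0 0 0 0 0 0 .03;0 0 0 0 0 0 .03;0 0 0 0 0 0 .03;0 0 0 0 0 0 .03;0 0 0 0 0 0 0;0 0 0 0 0 0 0' >/dev/null
python3 to.py 576 39.3 70
```

```text
t 14.95 pos [576.4  39.7  77.8] j [-40.  19.  39. 104. -14.  61. -40.] F [-8.7 -0.3 27.5] yang -44.8 grip 0.644 50.0
shift units [-0.003   0.0002  0.0389] tilt [ 0.     0.002 -1.   ]
t 15.62 pos [578.4  39.2  77.9] j [-42.  20.  42. 105. -15.  61. -55.] F [-4.1 -2.1 22.5] yang -61.1 grip 0.644 50.0
shift units [-0.0104 -0.0062  0.0394] tilt [ 0.005  0.001 -1.   ]
```

```bash
python3 -m jog '0 -.004 -.003 0 0 0 .03;0 -.004 -.002 0 0 0 .03;0 0 0 0 0 0 .03;0 0 0 0 0 0 .03;0 0 0 0 0 0 0;0 0 0 0 0 0 0;0 0 0 0 0 0 0;0 0 0 0 0 0 0' >/dev/null
python3 to.py 576 39.3 70
python3 -m jog '0 0 0 0 0 0 .03;0 0 0 0 0 0 .03;0 0 0 0 0 0 .03;0 0 0 0 0 0 0;0 0 0 0 0 0 0;0 0 0 0 0 0 0;0 0 0 0 0 0 0;0 0 0 0 0 0 0' >/dev/null
python3 to.py 576 39.3 70
```

```text
t 16.28 pos [577.9  39.6  77.9] j [-44.  20.  44. 105. -16.  61. -65.] F [ 0.4 -1.5 18.9] yang -71.9 grip 0.646 50.0
shift units [-0.0097 -0.0013  0.0393] tilt [ 0.008  0.001 -1.   ]
t 16.95 pos [577.7  39.5  77.3] j [-45.  21.  46. 105. -17.  61. -73.] F [ 1.6 -0.9 15.8] yang -80.0 grip 0.645 50.0
shift units [-0.0088 -0.0003  0.0365] tilt [ 0.008  0.001 -1.   ]
```

```bash
python3 -m jog '0 0 0 .008 0 0 0;0 0 0 0 0 0 0;0 0 0 0 0 0 0;0 0 0 0 0 0 .03;0 0 0 0 0 0 .03;0 0 0 0 0 0 0;0 0 0 0 0 0 0;0 0 0 0 0 0 0' >/dev/null
python3 to.py 576 39.3 70
python3 - <<'E'
from h import *
for n,(a,b,c,d) in {"scene":(150,260,280,400)}.items():
    p=bot.read_camera(n);cv2.imwrite("pics/s3.png",cv2.resize(p["img"][a:b,c:d],None,fx=5,fy=5,interpolation=cv2.INTER_CUBIC)[:,:,::-1])
E
```

```text
t 17.62 pos [576.4  39.3  73.9] j [-46.  21.  47. 105. -17.  61. -78.] F [ 3.4 -1.8  7.5] yang -85.4 grip 0.647 50.0
shift units [-0.0023 -0.0002  0.0197] tilt [ 0.005 -0.    -1.   ]
```

View pics/s3.png

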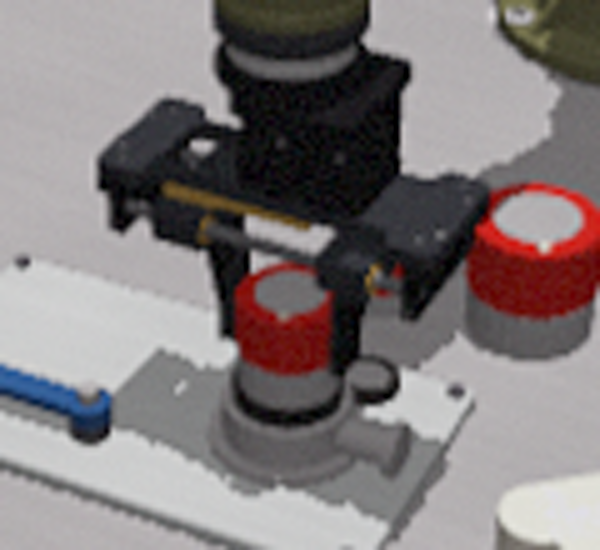

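The cell has dropped: z is 73.9 with only spring force on the wrist, after about 41° clockwise. The white dot (near (280,315) in the crop) has followed the turn, so there is no slip. Now I'll push it home.

```bash
python3 -m jog '0 0 0 .01 0 0 0;0 0 0 .01 0 0 0;0 0 0 .01 0 0 0;0 0 0 .005 0 0 0;0 0 0 0 0 0 0;0 0 0 0 0 0 0;0 0 0 0 0 0 0;0 0 0 0 0 0 0' >/dev/null
python3 to.py 576 39.3 70
python3 -m jog '0 0 0 .005 0 0 0;0 0 0 .005 0 0 0;0 0 0 0 0 0 0;0 0 0 0 0 0 0;0 0 0 0 0 0 0;0 0 0 0 0 0 0;0 0 0 0 0 0 0;0 0 0 0 0 0 0' >/dev/null
python3 to.py 576 39.3 70
```

```text
t 18.33 pos [576.7  39.3  70. ] j [-45.  21.  47. 105. -18.  61. -77.] F [-5.7 -1.4 28.1] yang -85.4 grip 0.645 50.0
shift units [-0.0035 -0.0005  0.0001] tilt [ 0.005  0.002 -1.   ]
t 19.0 pos [576.7  39.2  69.9] j [-45.  21.  47. 105. -18.  61. -77.] F [-11.3  -1.5  42.4] yang -85.4 grip 0.645 50.0
shift units [-0.0037 -0.0008 -0.0004] tilt [ 0.004  0.003 -1.   ]
```

```bash
python3 -m jog '0 0 0 -.008 0 0 0;0 0 0 0 0 0 0;0 0 0 0 0 0 0;0 0 0 0 0 0 0;0 0 0 0 0 0 0;0 0 0 0 0 0 0;0 0 0 0 0 0 0;0 0 0 0 0 0 0' >/dev/null
python3 to.py 576 39.3 70
python3 - <<'E'
from h import *
p=bot.read_camera("top")
P=pts(p,np.ones((400,640),bool)); v,u=np.nonzero(p["z_map"]>0); C=p["img"][v,u].astype(int)
bl=(abs(P[:,0]-600)<90)&(abs(P[:,1]+100)<90)&(C[:,2]>C[:,0]+40)&(P[:,2]>22)&(P[:,2]<42)
print(bl.sum(),cv2.fitLine(P[bl][:,:2].astype(np.float32),2,0,.01,.01).ravel())
p=bot.read_camera("scene")
P=pts(p,np.ones((400,640),bool)); v,u=np.nonzero(p["z_map"]>0); C=p["img"][v,u].astype(int)
r=(np.hypot(P[:,0]-576,P[:,1]-39)<34)&(C[:,0]>120)&(C[:,1]<60);print("red z range",np.percentile(P[r][:,2],[1,3,97,99]))
cv2.imwrite("pics/s4.png",cv2.resize(p["img"][150:270,240:400],None,fx=5,fy=5,interpolation=cv2.INTER_CUBIC)[:,:,::-1])
E
```

```text
t 19.67 pos [576.7  39.3  70. ] j [-45.  21.  47. 105. -18.  61. -77.] F [-6.8 -1.6 31.5] yang -85.4 grip 0.645 50.0
shift units [-0.0035 -0.0005 -0.    ] tilt [ 0.005  0.002 -1.   ]
162 [ 9.5290415e-02 -9.9544954e-01  6.3563446e+02 -1.0234725e+02]
red z range [104.61170539 105.25429767 109.85637594 110.14715447]
```

View pics/s4.png

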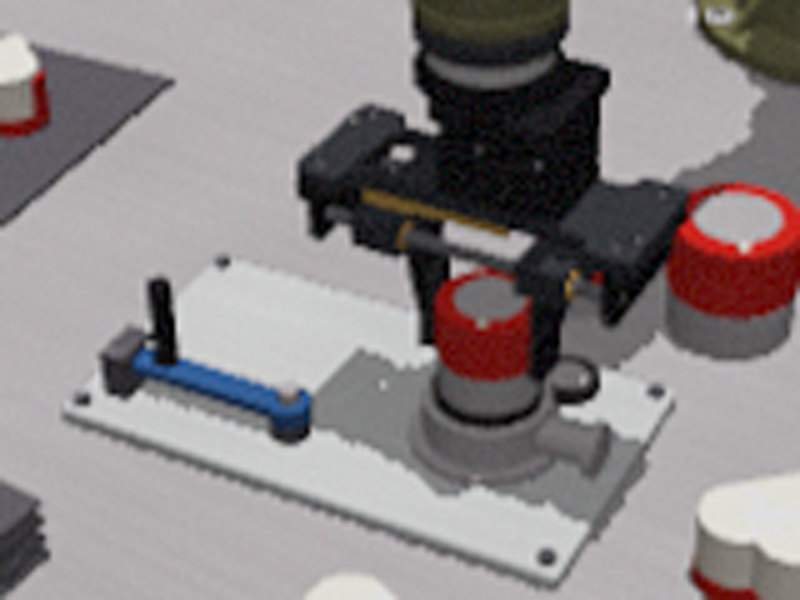

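The latch sits in its catch at (125,360) in the crop. The cell is down over the seal at (485,340), still gripped, and everything else is undisturbed.

```bash
python3 -c "from workcell import bot;print(bot.close_job())"
```

```text
the job is handed in; nothing more can be done
None
```

The job is handed in: the latch is shut against its stop in the catch, and the strainer cell was turned about 41° clockwise, dropped over its pins, and is still gripped and pushed fully home.

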